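# Swing a lever blank to its stop and wedge it

### The job

In the drilling jig, push the free end of the steel lever blank so that it swings about its pivot pin until it meets the stop screw, and press it firmly home there for about a second (about 15 N; never more than 25 N on the stop, which would shift it). Then push the locking wedge by its black knob in behind the blank until it jams, so that the blank stays clamped against the stop when you let go. Leave the caliper, the tape roll and the loose sensor housing where they are.

Things in the scene. Friction and masses are not known exactly. Their poses are not given: they have to be found in the camera images.
- jig: grey base plate of the jig, fixed flat on the bench, 320 x 188 x 12 mm. Origin on the pivot pin's axis at the bench top, z up; the plate spans x -30 to 290, y -130 to 58 mm of this frame, top at z = 12 mm. A blank home against the stop lies along +x of this frame within 2.5 degrees. The 22 mm pin head (top 32.5 mm above the bench) keeps the blank from lifting off.
- blank: lever blank: loose flat steel bar 188 x 28 x 12 mm, 0.2 to 0.4 kg, its hole over the pivot pin with 0.75 mm play. Origin on the hole's axis, underside; x along the bar to the free end (tip x = 168 mm, other end -20 mm), edges at y = -14 and 14 mm, z up. Starts 0.4 to 0.75 rad clockwise (from above) of the jig's x and must swing anticlockwise: push its -y edge. Drag: 1 to 3 N.
- stop_block: aluminium block 32 x 24 x 26 mm fixed on the plate with the steel stop screw (domed nose, 11 mm thick) pointing to the jig's -y. Origin: centre of its underside, at jig x = 145, y = 43 mm. The nose meets the blank's +y edge at jig x = 145 mm, 7 mm above the plate. The nose is set anywhere from jig y = 9 to 19 mm; this is not reported: find the rigid stop by feel.
- wedge (a joint): locking wedge, a steel slide between two rails at the jig's +x end: 0 m = withdrawn, as at the start; grows to 0.064 as it is pushed along the jig's -x. Its face (rising 3.5 in 10) meets the -y corner of the blank's tip after 15 to 53 mm and jams it on the stop. The slide alone drags with 2 N and stays where left; pushed with about 10 N it is tight.
- wedge_nose (a point): front end of the wedge's tapered face; withdrawn it is at jig x = 176, y = -23 mm, clear of the swinging blank. The wedge is 24 mm wide; its rails span jig x 204 to 289, y -37 to 5 mm, tops 28 mm above the bench.
- wedge_knob (a point): centre of the wedge's upright black knob, a post 16 mm thick that spans 26.5 to 62.5 mm above the bench; this point is 44.5 mm above the bench, withdrawn at jig x = 265, y = -16 mm
- caliper: bystander: caliper lying on the bench, 72 x 210 x 12 mm; origin under its centre
- tape_roll: bystander: roll of brown tape lying flat, 106 mm across, 24 mm high; origin under its centre
- housing_1: bystander: loose grey sensor housing, 50 x 70 x 49 mm, beyond the jig to the left; origin under its centre
Not all that is in view belongs to the job. There is more than one size of the blank; the one meant has the size given above.

How it is judged:
On the way:
1. the blank is pressed home against the stop with more than 7 N for 0.4 s, before the wedge is moved in (wedge below 8 mm) (contact force between blank and stop_block above 7 N and value of joint wedge below 0.008 m), for 0.4 s.
At the end, for the whole second after the job is handed in: The wedge is pushed in (more than 12 mm) and jams the blank, which is still on its pin and at rest, against the stop with more than 1 N after the robot has let go (contact force between blank and stop_block above 1 N and value of joint wedge above 0.012 m and linear speed of blank below 0.01 m/s and horizontal distance between blank and jig below 0.005 m); the robot touches nothing.
It fails at once if the blank is forced against the stop with more than 25 N (contact force between blank and stop_block above 25 N).
It fails at once if a bystander (caliper, tape roll, loose housing) is moved by more than 30 mm (distance of any of caliper, tape_roll, housing_1 from where it was at the start of the episode above 0.03 m).
It also fails if it takes over 67 s, if anything falls off the work surface, if the arm or the gripper's body presses on something with over 40 N, if the wrist force passes 120 N, or if a joint passes its speed limit or range.

### The arm

A 6-joint arm with a two-finger parallel gripper is mounted at the origin on a cart in front of the work surface, level with it; the furniture and walls round the work are solid. World frame = base frame: x ahead of the robot, y to its left, z up, the work surface at z = 0. Lengths are in m, angles in rad, forces in N, time in s.
With the tool pointing down it reaches from about 0.35 to 0.775 m from the base axis. Payload 7.3 kg.
Tool frame: the origin (TCP) lies midway between the tips of the shut fingers; the grasp point (between the pads) lies 19 mm behind it; z points along the fingers, y is the direction in which the jaws open and shut (so a half turn about z gives the same grasp; the last joint's range is limited). The gripper opens to 92 mm and grips with 3 to 60 N. Pads are 19 mm wide; open, the fingers measure 130 mm over their backs; the gripper's body (75 mm by 190 mm) begins 47 mm behind the grasp point.
Start: joints at [-1.304, 0.342, 1.524, -0, 1.275, -0.146], TCP at [0.211, -0.481, 0.198] pointing down, gripper open.
Joint ranges: [-2.53, 2.53], [-0.77, 2.02], [0.04, 2.7], [-1, 4.14], [0.28, 2.66], [-3.11, 3.11]. Speed limits (rad/s): [2.57, 2.57, 3.14, 3.14, 3.14, 3.14].

### API

Orientations are given as [roll, pitch, yaw] about the fixed x, y, z axes, in that order (R = Rz(yaw) Ry(pitch) Rx(roll)).
In Python, from cell import status, eyes, job gives the robot as it stands.
- The arm moves only by the tool jog_arm, never from a script. Its argument "series" is a list of rows, each a list of 3 entries, a list of its own where there are three numbers: the gripper command: -1 is shut, 1 is fully open, values between are in proportion, then the shift along the tool's x, y, z in m, then the turn, a rotation vector about the tool's x, y, z in rad. In form: [[grip, [x, y, z], [ax, ay, az]], ...]. A call has 1 to 12 rows; each row is the pose to reach, as a shift and turn from the pose commanded when the call began, along the tool's axes at that moment; what a row does not reach only later rows make up. A row lasts 1/12 s, in which the tool goes at most 41.7 mm and 7.16 degrees, less where a joint would pass 70% of its speed; a pose out of reach is approached as far as the arm can. A call with a gripper value outside its range is refused whole. The fingers move at their own pace and stop on an object; "squeeze" is the grip in N (left out, the last holds). Time passes only in rows, so rows that repeat a pose let the fingers close. It gives the time, the measured TCP pose, the force and the opening at its end, in the units of the state.
- status.observe(): the state, without advancing time (a new reading comes with each control period).
- eyes.read_camera(name): name is "scene" or "top" or "wrist"; returns a dict with "img" (480x640x3 uint8, red, green, blue), "range_z" (480x640 float32, m along the optical axis (not along the pixel's ray), 0 where there is no reading), "camera_matrix" (3x3 intrinsics, pixels), "T" (4x4, takes a point from camera to world coordinates); the wrist camera has in their place "tool_from_camera" (4x4, takes a point from camera to tool coordinates, whose origin is the TCP and whose axes are the flange's). Camera axes: x right, y down, z forward; pixel columns grow to the right and rows downward; lengths in m; the calibration is good to about 2 mm. The wrist camera is an equidistant fisheye: a pixel r from the principal point sees the ray r / f radians off the axis. A picture is of the moment at which its call begins: read the wrist's pose just before it.
- job.hand_in(): hands the job in, once; it reports no verdict.
The state is a dict: "time": time; "qpos": joint angles; "qvel": joint speeds; "joint_efforts": joint torques, N m; "tool_pos": TCP position; "tool_rot": TCP orientation; "contact_force": force on the tool from outside, world axes, zero at the start; "torque": the same for the moment, N m; "opening": finger opening in m.
Only numpy, scipy, OpenCV 4.12 (cv2) and the standard library are available. Lean on these libraries where they do the work, as an engineer would, in place of code of your own. Each camera call takes 0.05 s, during which the arm holds its last target.

## Working session

There is one attempt and no reset: what is moved stays moved. The work goes in short steps, Python scripts to look and compute and a tool call to move; the robot and the scene stay as the last step left them, time stands still between calls to the robot, and variables do not carry over. Pictures are saved under pics/ and viewed, and the job is handed in when it is done.

Besides the shell and the picture viewer there is one more tool, called as name([rows], argument=value, ...), one row to a line, values as JSON. jog_arm: Moves the arm, as the interface text tells. Its arguments: {"type":"object","properties":{"series":{"type":"array","items":{"type":"array"}},"squeeze":{"type":"number"}},"required":["series"]}

```bash
mkdir -p pics; ls; python3 - <<'E'
from cell import status, eyes
import cv2,numpy as np
print(status.observe())
for n in("scene","top","wrist"):
    c=eyes.read_camera(n); cv2.imwrite(f"pics/{n}0.png",c["img"][:,:,::-1]); np.savez(f"pics/{n}0.npz",**c)
    print(n,c["camera_matrix"].tolist(),(c["T"] if "T" in c else c["tool_from_camera"]).round(4).tolist())
E
```

```text
pics
{'time': 0.0, 'qpos': array([-1.30398525e+00,  3.42689863e-01,  1.52504161e+00,  1.52423260e-05,
        1.27540234e+00, -1.46037373e-01]), 'qvel': array([-0.00290347, -0.00185816, -0.0003472 ,  0.000814  ,  0.0001829 ,
        0.000676  ]), 'joint_efforts': array([ 8.46718194e-05, -4.31249428e+01, -2.44218224e+01,  7.16831814e-02,
        5.60270820e-02, -1.23723808e-04]), 'tool_pos': array([ 0.210524  , -0.48043489,  0.19695348]), 'tool_rot': array([-3.14007002e+00, -2.38687644e-04,  4.12843817e-01]), 'contact_force': array([ 0.16365752, -0.08185932,  0.68169405]), 'torque': array([ 0.01125659, -0.02291469,  0.01839885]), 'opening': 0.09158259953056418}
scene [[586.8256595427549, 0.0, 317.86961111223883], [0.0, 586.8256595427549, 234.94731235744055], [0.0, 0.0, 1.0]] [[-0.6611, -0.5485, 0.512, -0.0808], [-0.7503, 0.4881, -0.4459, 0.6461], [-0.0053, -0.6789, -0.7342, 0.9493], [0.0, 0.0, 0.0, 1.0]]
top [[493.35328046559266, 0.0, 321.0964381693468], [0.0, 493.35328046559266, 229.36481220043245], [0.0, 0.0, 1.0]] [[-0.0295, -0.9972, 0.068, 0.448], [-0.9995, 0.0287, -0.0116, 0.0986], [0.0096, -0.0683, -0.9976, 1.2681], [0.0, 0.0, 0.0, 1.0]]
wrist [[371.64829954431775, 0.0, 318.4573936309231], [0.0, 371.64829954431775, 241.25916730754471], [0.0, 0.0, 1.0]] [[-0.0007, -0.9511, -0.3089, 0.0836], [1.0, -0.0007, 0.0, -0.0], [-0.0002, -0.3089, 0.9511, -0.1871], [0.0, 0.0, 0.0, 1.0]]
```

View pics/top0.png

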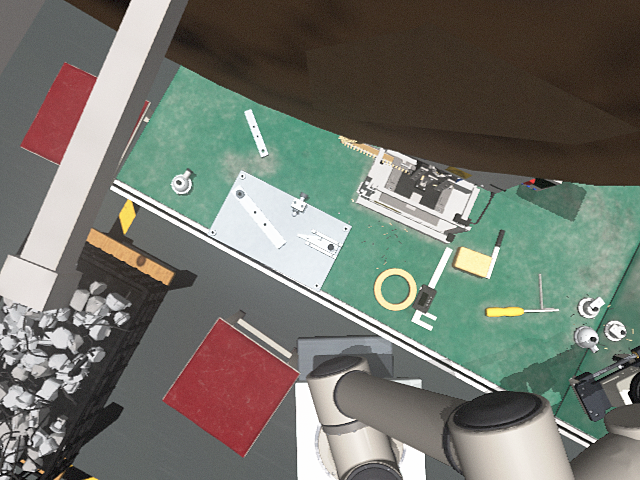

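View pics/scene0.png

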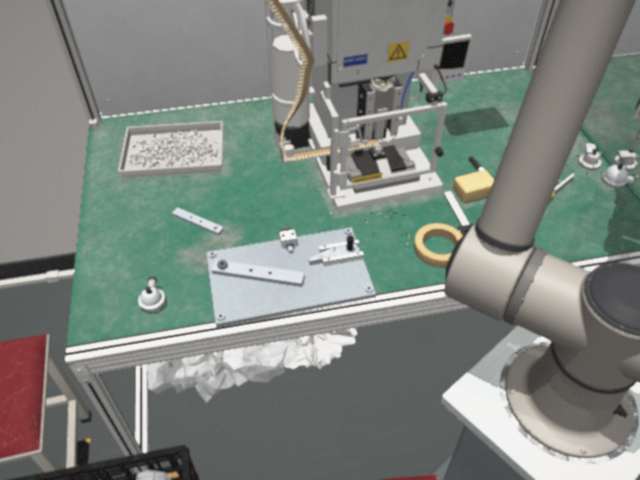

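The blank meant is at top (262,218), on the pin inside the jig. The other bar, at (256,133), is loose on the bench. I'll confirm this in an enlarged crop.

```bash
python3 - <<'E'
import cv2,numpy as np
im=cv2.imread("pics/top0.png")
cv2.imwrite("pics/topcrop.png",cv2.resize(im[160:300,200:360],None,fx=4.8,fy=4.2,interpolation=cv2.INTER_CUBIC)[:588])
im=cv2.imread("pics/scene0.png")
cv2.imwrite("pics/scenecrop.png",cv2.resize(im[200:350,190:390],None,fx=4,fy=4,interpolation=cv2.INTER_CUBIC))
E
```

```text
(no output)
```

View pics/topcrop.png

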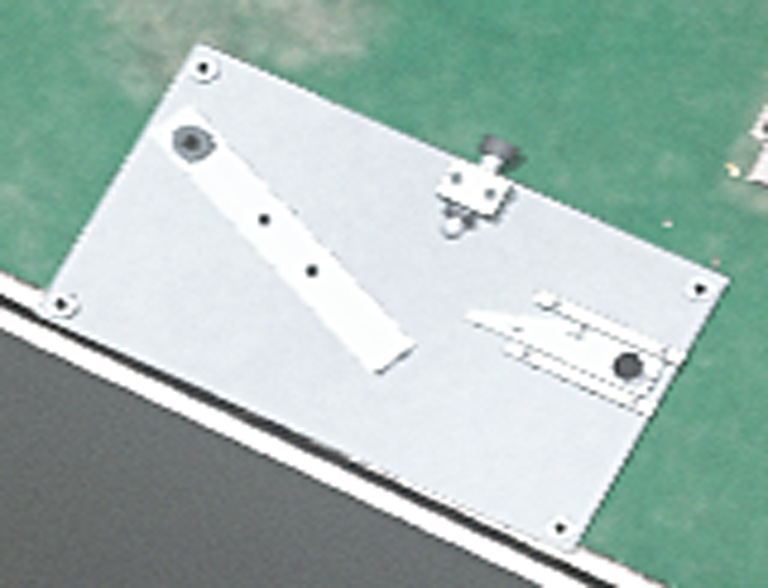

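View pics/scenecrop.png

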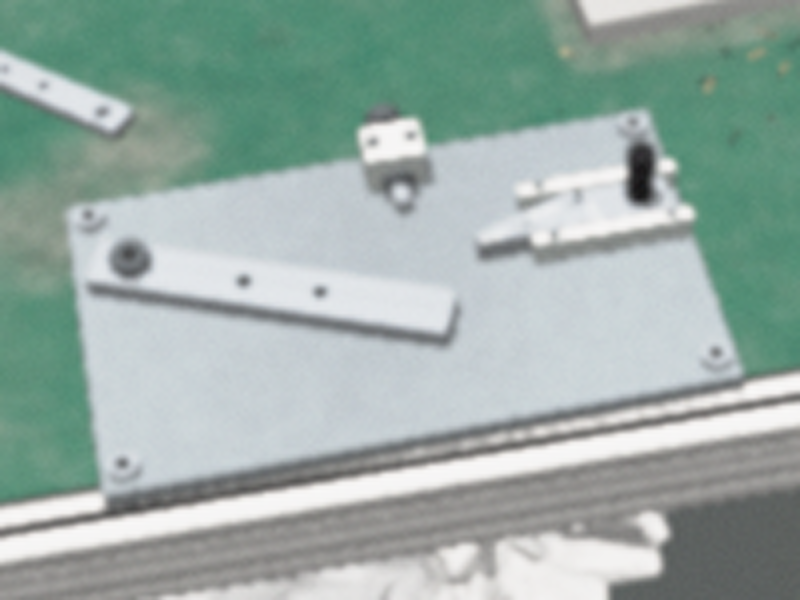

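The blank in the jig, crop centre about (290,245), sits under the pin head, so it is the one meant. The plate corners in the crop are (200,43), (730,280), (575,550) and (42,305). The knob is at (629,366), the stop nose at (452,227) and the blank's tip corners are near (415,347) and (380,373).

```bash
cat > h.py <<'E'
import numpy as np,cv2
from scipy.optimize import least_squares
def load(n):
    d=np.load(f"pics/{n}.npz"); return d["camera_matrix"],d["T"],d["range_z"]
def ray(n,px,z):
    K,T,_=load(n); px=np.atleast_2d(px)
    d=np.c_[px,np.ones(len(px))]@np.linalg.inv(K).T@T[:3,:3].T
    return T[:3,3]+d*((z-T[2,3])/d[:,2])[:,None]
def fit(A,B): # B=R A+t
    a=A-A.mean(0);b=B-B.mean(0)
    th=np.arctan2((a[:,0]*b[:,1]-a[:,1]*b[:,0]).sum(),(a*b).sum())
    R=np.array([[np.cos(th),-np.sin(th)],[np.sin(th),np.cos(th)]])
    return th,R,B.mean(0)-R@A.mean(0)
E
python3 - <<'E'
from h import *
A=np.array([[-30,58],[290,58],[290,-130],[-30,-130]])/1e3
def tc(p): p=np.array(p,float); return p/[4.8,4.2]+[200,160]-0.4
def sc(p): return np.array(p,float)/4+[190,200]-0.4
ct=tc([(200,43),(730,280),(575,550),(42,305)]); cs=sc([(68,208),(650,110),(742,378),(107,500)])
for n,c,f,feats in (("top0",ct,tc,[((192,143),.0325),((629,366),.0625),((415,347),.024),((380,373),.024),((452,227),.019)]),
  ("scene0",cs,sc,[((130,258),.0325),((641,150),.0625),((458,288),.024),((447,336),.024),((402,195),.019)])):
    W=ray(n,c,.012)[:,:2]; th,R,t=fit(A,W)
    print(n,th,t,"res mm",((W-(A@R.T+t))*1e3).round(1).tolist())
    for p,z in feats:
        w=ray(n,f(p),z)[0,:2]; print(p,w.round(4),"jig",(R.T@(w-t)*1e3).round(1))
E
```

```text
top0 -2.0758558268749883 [0.63076757 0.28483526] res mm [[-3.2, 1.4], [-1.9, 2.6], [2.0, -1.1], [3.1, -2.9]]
(192, 143) [0.6283 0.2867] jig [-0.5 -3.1]
(629, 366) [0.487  0.0625] jig [264.2 -18.2]
(415, 347) [0.5029 0.1734] jig [159.4 -58. ]
(380, 373) [0.4878 0.1921] jig [150.3 -80.2]
(452, 227) [0.5752 0.1523] jig [142.9  15.5]
scene0 -2.0707694088834327 [0.6284097  0.28769536] res mm [[0.1, -1.1], [0.1, -0.4], [1.7, 2.2], [-1.9, -0.7]]
(130, 258) [0.6276 0.2885] jig [-0.3 -1.1]
(641, 150) [0.4895 0.0625] jig [264.2 -13.9]
(458, 288) [0.507 0.172] jig [159.7 -51.1]
(447, 336) [0.4872 0.1962] jig [148. -80.]
(402, 195) [0.5781 0.1505] jig [144.5  21.6]
```

Both cameras agree: jig yaw is about -2.073, the pin is at about (0.629, 0.2865) and the blank's angle is about -0.41. Going over there with the fingers shut and tool x along jig +y.

jog_arm([
  [-1,[0.3,-0.263,0],[0,0,0.915]],
  [-1,[0.3,-0.263,0],[0,0,0.915]],
  [-1,[0.3,-0.263,0],[0,0,0.915]],
  [-1,[0.3,-0.263,0],[0,0,0.915]],
  [-1,[0.3,-0.263,0],[0,0,0.915]],
  [-1,[0.3,-0.263,0],[0,0,0.915]],
  [-1,[0.3,-0.263,0],[0,0,0.915]],
  [-1,[0.3,-0.263,0],[0,0,0.915]],
  [-1,[0.3,-0.263,0],[0,0,0.915]],
  [-1,[0.3,-0.263,0],[0,0,0.915]],
  [-1,[0.3,-0.263,0],[0,0,0.915]],
  [-1,[0.3,-0.263,0],[0,0,0.915]],
], squeeze=40)

```text
time: 1.15
tool_pos: [0.3806, -0.1168, 0.1976]
tool_rot: [-3.141, 0.0, -0.497]
contact_force: [-1.1, 0.1, 0.3]
opening: 0.0166
```

jog_arm([
  [-1,[-0.078,-0.353,0],[0,0,0]],
  [-1,[-0.078,-0.353,0],[0,0,0]],
  [-1,[-0.078,-0.353,0],[0,0,0]],
  [-1,[-0.078,-0.353,0],[0,0,0]],
  [-1,[-0.078,-0.353,0],[0,0,0]],
  [-1,[-0.078,-0.353,0],[0,0,0]],
  [-1,[-0.078,-0.353,0],[0,0,0]],
  [-1,[-0.078,-0.353,0],[0,0,0]],
  [-1,[-0.078,-0.353,0],[0,0,0]],
  [-1,[-0.078,-0.353,0],[0,0,0]],
  [-1,[-0.078,-0.353,0],[0,0,0]],
  [-1,[-0.078,-0.353,0],[0,0,0]],
])

```text
time: 2.15
tool_pos: [0.4814, 0.2259, 0.1971]
tool_rot: [3.14, 0.0, -0.503]
contact_force: [-0.9, -0.8, -0.1]
opening: 0.0004
```

```bash
python3 - <<'E'
from cell import status, eyes
import cv2,numpy as np
s=status.observe(); print(s["time"],s["tool_pos"],s["tool_rot"],s["qpos"],s["contact_force"])
c=eyes.read_camera("wrist"); cv2.imwrite("pics/wrist1.png",c["img"][:,:,::-1])
np.savez("pics/wrist1.npz",pos=s["tool_pos"],rot=s["tool_rot"],**c)
E
```

```text
2.15 [0.48139943 0.22593245 0.19712799] [ 3.14011589e+00  3.97924251e-04 -5.02809859e-01] [ 2.95132460e-01  3.55753823e-01  1.50501252e+00 -7.78365897e-04
  1.28216146e+00  2.36896041e+00] [-0.92958446 -0.76122201 -0.05943334]
```

View pics/wrist1.png

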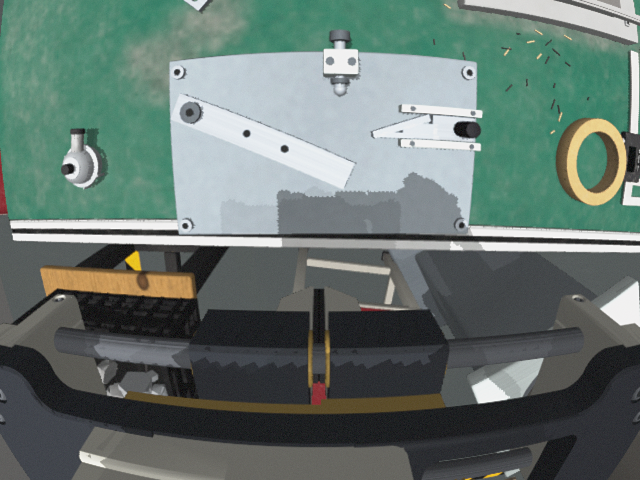

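The wrist view shows the plate corners at (171,62) and (477,62), the pin at (190,112), the nose at (340,92), the tip at (354,162)/(345,190), the wedge nose at (372,135) and the knob at (467,130). I'll cross-check these.

```bash
cat >> h.py <<'E'
from scipy.spatial.transform import Rotation as Ro
def wray(n,px,z):
    d=np.load(f"pics/{n}.npz"); K=d["camera_matrix"]
    Tw=np.eye(4); Tw[:3,:3]=Ro.from_euler("xyz",d["rot"]).as_matrix(); Tw[:3,3]=d["pos"]
    T=Tw@d["tool_from_camera"]
    u=cv2.fisheye.undistortPoints(np.array([[px]],float),K,np.zeros(4))[0,0]
    v=T[:3,:3]@np.array([u[0],u[1],1.]); return (T[:3,3]+v*(z-T[2,3])/v[2])[:2]
E
python3 - <<'E'
from h import *
A=np.array([[-30,58],[290,58],[290,-130],[-30,-130]])/1e3
W=np.array([wray("wrist1",p,.012) for p in[(171,62),(477,62),(472,235),(177,235)]])
th,R,t=fit(A,W); print(th,t,((W-(A@R.T+t))*1e3).round(1).tolist())
for th,t in((th,t),(-2.0733,np.array([.629,.2865]))):
  R=np.array([[np.cos(th),-np.sin(th)],[np.sin(th),np.cos(th)]])
  for p,z in[((190,112),.0325),((340,94),.019),((354,162),.024),((345,190),.012),((372,135),.02),((460,129),.0625)]:
    print(p,(R.T@(wray("wrist1",p,z)-t)*1e3).round(1))
E
```

```text
-2.0709458962379914 [0.62759156 0.28503586] [[-1.3, -1.1], [1.1, 1.7], [-1.9, -2.8], [2.2, 2.2]]
(190, 112) [-0.8  1.1]
(340, 94) [143.8  14. ]
(354, 162) [157.3 -52.4]
(345, 190) [149.7 -82.4]
(372, 135) [175.1 -25.8]
(460, 129) [249.5 -15.5]
(190, 112) [1.2 0.6]
(340, 94) [145.7  13.8]
(354, 162) [159.4 -52.6]
(345, 190) [151.9 -82.5]
(372, 135) [177.1 -26. ]
(460, 129) [251.5 -15.5]
```

jog_arm([
  [-1,[-0.004,0,0.04],[0,0,0]],
  [-1,[-0.004,0,0.08],[0,0,0]],
  [-1,[-0.004,0,0.12],[0,0,0]],
  [-1,[-0.004,0,0.15],[0,0,0]],
  [-1,[-0.004,0,0.165],[0,0,0]],
  [-1,[-0.004,0,0.175],[0,0,0]],
  [-1,[-0.004,0,0.18],[0,0,0]],
  [-1,[-0.004,0,0.18],[0,0,0]],
])

```text
time: 2.87
tool_pos: [0.4781, 0.2283, 0.0175]
tool_rot: [3.141, 0.0, -0.504]
contact_force: [0.0, -1.5, -0.3]
opening: 0.0002
```

```bash
python3 - <<'E'
from cell import status, eyes
import cv2,numpy as np
s=status.observe(); print(s["time"],s["tool_pos"],s["tool_rot"],s["contact_force"])
c=eyes.read_camera("wrist"); cv2.imwrite("pics/wrist2.png",c["img"][:,:,::-1])
c=eyes.read_camera("scene"); cv2.imwrite("pics/scene2.png",cv2.resize(c["img"][180:360,170:410,::-1],None,fx=3.2,fy=3.2))
E
```

```text
2.8667 [0.47814966 0.22831514 0.01751474] [ 3.14123738e+00  1.24974736e-04 -5.03555612e-01] [ 0.03811378 -1.47066387 -0.29047547]
```

View pics/wrist2.png

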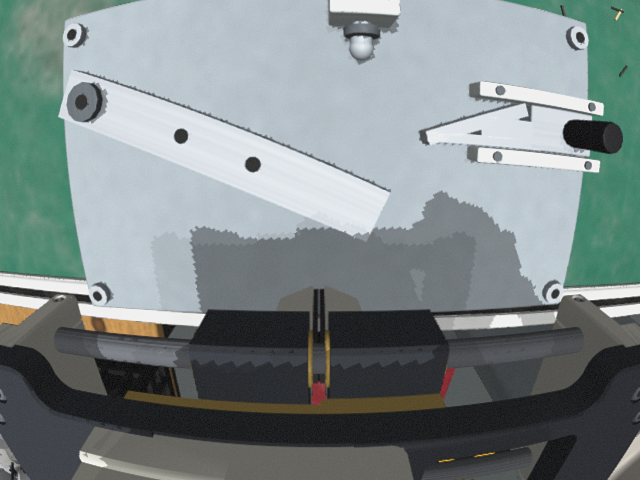

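View pics/scene2.png

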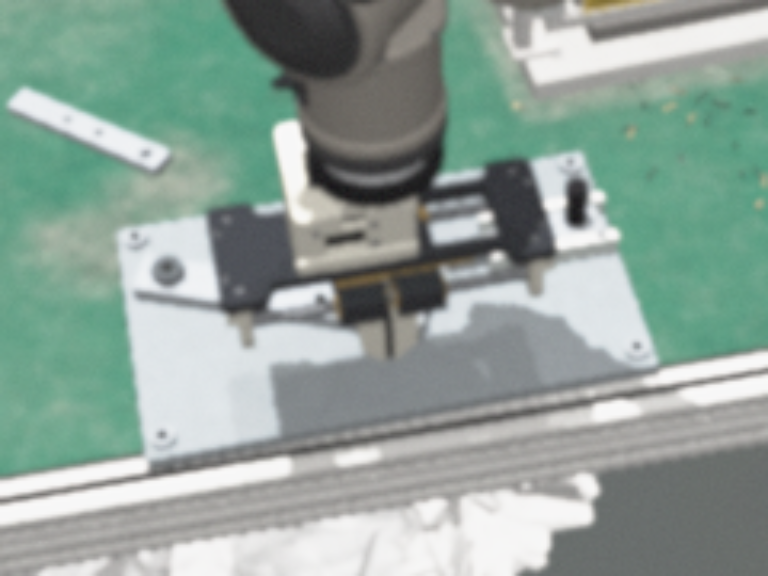

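Clear of the blank. Now swinging it to just short of the earliest stop position.

jog_arm([
  [-1,[0.006,0,0],[0,0,0]],
  [-1,[0.012,0,0],[0,0,0]],
  [-1,[0.018,0,0],[0,0,0]],
  [-1,[0.024,0,0],[0,0,0]],
  [-1,[0.03,0,0],[0,0,0]],
  [-1,[0.036,0,0],[0,0,0]],
  [-1,[0.042,0,0],[0,0,0]],
  [-1,[0.048,0,0],[0,0,0]],
  [-1,[0.054,0,0],[0,0,0]],
  [-1,[0.059,0,0],[0,0,0]],
  [-1,[0.063,0,0],[0,0,0]],
  [-1,[0.065,0,0],[0,0,0]],
])

```text
time: 3.97
tool_pos: [0.5355, 0.1976, 0.0175]
tool_rot: [3.142, -0.0, -0.502]
contact_force: [0.8, 0.2, 0.2]
opening: 0.0003
```

```bash
python3 - <<'E'
from cell import status, eyes
import cv2,numpy as np
s=status.observe(); print(s["time"],s["tool_pos"],s["tool_rot"],s["contact_force"])
c=eyes.read_camera("wrist"); cv2.imwrite("pics/wrist3.png",c["img"][:,:,::-1])
E
```

```text
3.9667 [0.53548885 0.19760285 0.01752708] [ 3.14155278e+00 -1.73899165e-04 -5.02482300e-01] [0.84741213 0.23239995 0.20455439]
```

View pics/wrist3.png

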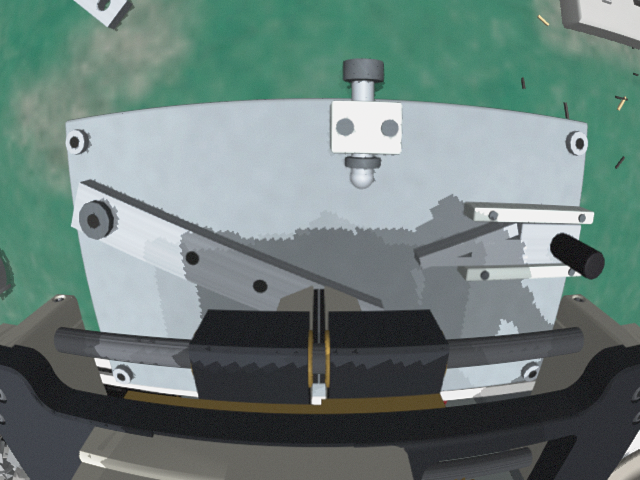

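```bash
python3 - <<'E'
from h import *
from cell import status,eyes
s=status.observe(); c=eyes.read_camera("wrist"); np.savez("pics/w4.npz",pos=s["tool_pos"],rot=s["tool_rot"],**c)
th=-2.071;t=np.array([.628,.2855]);R=np.array([[np.cos(th),-np.sin(th)],[np.sin(th),np.cos(th)]])
for p,z in[((95,221),.0325),((360,186),.019),((382,302),.024),((192,258),.024),((260,286),.024),((418,250),.024)]:
    print(p,(R.T@(wray("w4",p,z)-t)*1e3).round(1))
print("tool",R.T@(s["tool_pos"][:2]-t))
c=eyes.read_camera("scene"); cv2.imwrite("pics/scene4.png",cv2.resize(c["img"][180:360,170:410,::-1],None,fx=3.2,fy=3.2))
E
```

```text
(95, 221) [0.2 1. ]
(360, 186) [143.  14.]
(382, 302) [156.8 -49. ]
(192, 258) [ 53.6 -23. ]
(260, 286) [ 90.3 -39. ]
(418, 250) [174.4 -18.8]
tool [ 0.12147968 -0.03889819]
```

View pics/scene4.png

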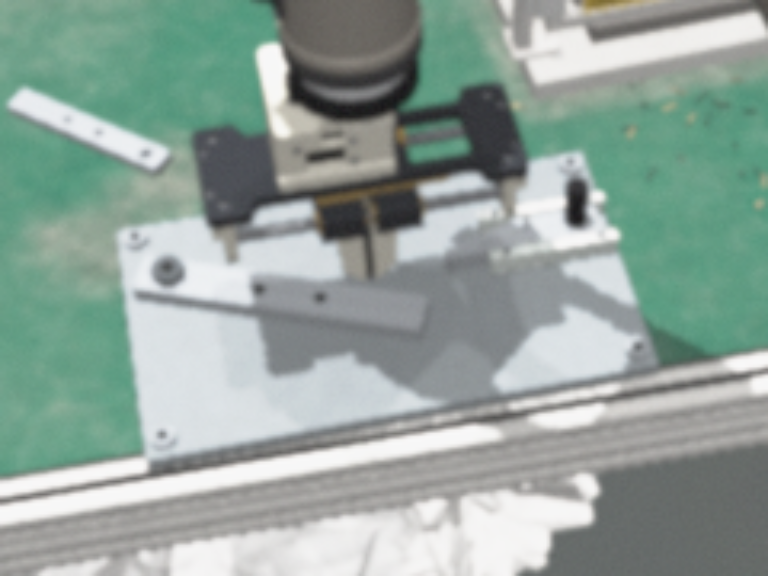

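```bash
python3 - <<'E'
from h import *
from cell import status,eyes
s=status.observe(); c=eyes.read_camera("scene")
np.savez("pics/s5.npz",**c)
Ti=np.linalg.inv(c["T"]);K=c["camera_matrix"]
im=c["img"][:,:,::-1].copy()
for z in(0.0175,.03,.04,.06):
    p=Ti@np.r_[s["tool_pos"][:2],z,1]; q=K@p[:3]; q=q[:2]/q[2]; print(z,q,p[2],((q-[170,180])*3.2).round())
big=cv2.resize(im[225:295,255:335],None,fx=8,fy=8,interpolation=cv2.INTER_CUBIC)
cv2.imwrite("pics/s5.png",big)
D=c["range_z"]
for v in range(246,282,3): 
    r=[]
    for u in range(276,300,3):
        z=D[v,u]; w=c["T"]@np.r_[np.linalg.inv(K)@[u,v,1]*z,1]; r.append(round(w[2]*1e3))
    print(v,r)
E
```

```text
0.0175 [285.69945206 272.22274671] 1.1992554485651816 [370. 295.]
0.03 [285.41859206 268.3254703 ] 1.1900781246711771 [369. 283.]
0.04 [285.19076585 265.16410281] 1.1827362655559737 [369. 273.]
0.06 [284.72652136 258.72214213] 1.1680525473255667 [367. 252.]
246 [135, 138, 136, 131, 134, 134, 134, 130]
249 [134, 132, 129, 98, 126, 128, 125, 123]
252 [124, 123, 125, 86, 119, 92, 15, 12]
255 [88, 89, 84, 82, 79, 80, 19, 16]
258 [80, 79, 77, 76, 72, 69, 13, 9]
261 [70, 68, 64, 62, 64, 61, 14, 11]
264 [12, 59, 57, 54, 54, 7, 14, 11]
267 [12, 10, 14, 13, 14, 12, 11, 10]
270 [24, 23, 24, 23, 23, 23, 12, 13]
273 [25, 25, 28, 18, 25, 27, 24, 26]
276 [26, 27, 26, 27, 25, 22, 25, 27]
279 [22, 26, 24, 26, 23, 23, 24, 29]
```

View pics/s5.png

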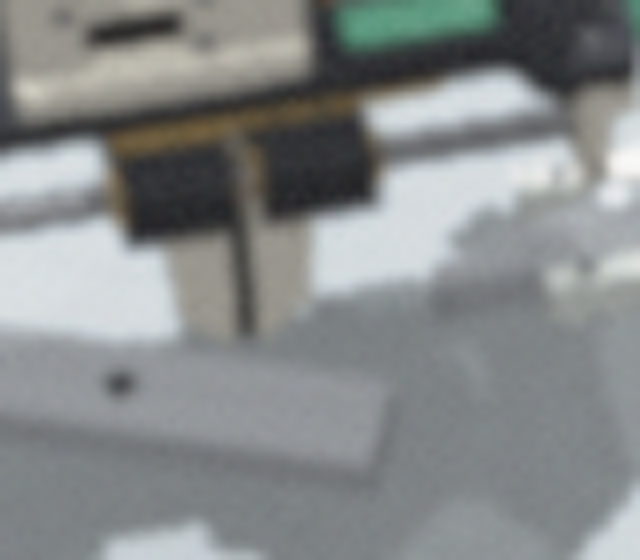

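```bash
python3 - <<'E'
from h import *
K,T,D=load("s5")
th=-2.071;t=np.array([.628,.2855]);R=np.array([[np.cos(th),-np.sin(th)],[np.sin(th),np.cos(th)]])
for u in(279,285,291):
  for v in range(255,268,2):
    z=D[v,u]; w=(T@np.r_[np.linalg.inv(K)@[u,v,1]*z,1])[:3]; print(u,v,round(float(z),3),w.round(3),(R.T@(w[:2]-t)).round(3))
from cell import status
s=status.observe();print(s["tool_pos"],s["qpos"])
d=np.load("pics/w4.npz");K=d["camera_matrix"];T=d["tool_from_camera"];D=d["range_z"]
for p in[(318,292),(318,310),(300,295),(338,295),(319,390),(250,330)]:
    u=cv2.fisheye.undistortPoints(np.array([[p]],float),K,np.zeros(4))[0,0]
    z=D[p[1],p[0]]; print("wrist tool-frame",p,z,(T@np.r_[u*z,z,1]).round(3))
# expected pixel of TCP in wrist cam
q=np.linalg.inv(T)@[0,0,0,1]; print(q)
print(cv2.fisheye.projectPoints(q[:3].reshape(1,1,3),np.zeros(3),np.zeros(3),K,np.zeros(4))[0])
E
```

```text
279 255 1.136 [0.529 0.215 0.089] [ 0.109 -0.053]
279 257 1.146 [0.532 0.213 0.079] [ 0.109 -0.049]
279 259 1.148 [0.532 0.214 0.075] [ 0.109 -0.05 ]
279 261 1.153 [0.532 0.214 0.068] [ 0.109 -0.05 ]
279 263 1.159 [0.533 0.214 0.061] [ 0.108 -0.049]
279 265 1.164 [0.534 0.214 0.055] [ 0.108 -0.049]
279 267 1.219 [0.56  0.196 0.01 ] [ 0.111 -0.016]
285 255 1.146 [0.527 0.203 0.082] [ 0.121 -0.049]
285 257 1.153 [0.528 0.202 0.074] [ 0.121 -0.047]
285 259 1.156 [0.528 0.202 0.069] [ 0.121 -0.048]
285 261 1.161 [0.529 0.202 0.062] [ 0.121 -0.047]
285 263 1.167 [0.529 0.202 0.055] [ 0.121 -0.047]
285 265 1.17 [0.528 0.203 0.05 ] [ 0.12  -0.048]
285 267 1.214 [0.55  0.188 0.013] [ 0.123 -0.022]
291 255 1.148 [0.52  0.193 0.08 ] [ 0.133 -0.05 ]
291 257 1.153 [0.521 0.193 0.073] [ 0.133 -0.049]
291 259 1.157 [0.521 0.193 0.068] [ 0.133 -0.05 ]
291 261 1.163 [0.522 0.193 0.061] [ 0.133 -0.049]
291 263 1.166 [0.521 0.193 0.056] [ 0.132 -0.05 ]
291 265 1.221 [0.547 0.174 0.011] [ 0.137 -0.018]
291 267 1.215 [0.542 0.178 0.012] [ 0.135 -0.024]
[0.53471271 0.19797222 0.01751239] [ 2.20220504e-01  6.20564044e-01  1.61226902e+00 -5.17057247e-05
  9.09131187e-01  2.29322505e+00]
wrist tool-frame (318, 292) 0.16851944 [ 0.01   0.    -0.034  1.   ]
wrist tool-frame (318, 310) 0.15326896 [ 0.009  0.    -0.05   1.   ]
wrist tool-frame (300, 295) 0.16219129 [ 0.011 -0.008 -0.04   1.   ]
wrist tool-frame (338, 295) 0.1644009 [ 0.01   0.009 -0.038  1.   ]
wrist tool-frame (319, 390) 0.2348001 [-0.083  0.001  0.006  1.   ]
wrist tool-frame (250, 330) 0.08812409 [ 0.036 -0.016 -0.11   1.   ]
[-3.53505669e-04  2.19337466e-02  2.03768631e-01  1.00000000e+00]
[[[317.81511744 281.11007909]]]
```

Both cameras and the absence of any contact force show the real fingertips end about 30 mm short of the reported TCP, so the fingers passed over the blank. I'll measure that and the body's lowest parts more exactly.

```bash
python3 - <<'E'
from h import *
d=np.load("pics/w4.npz");K=d["camera_matrix"];T=d["tool_from_camera"];D=d["range_z"]
v,u=np.mgrid[240:480,0:640]; 
px=np.stack([u.ravel(),v.ravel()],1).astype(float)[:,None]
n=cv2.fisheye.undistortPoints(px,K,np.zeros(4))[:,0]; z=D[240:480].ravel()
P=np.c_[n*z[:,None],z,np.ones(len(z))]@T.T
P=P.reshape(240,640,4)
for uu in(300,308,330,338): print(uu,[(vv,*(P[vv-240,uu,[0,2]]*1e3).round().astype(int)) for vv in range(284,314,3)])
# lowest gripper points (tool z > -.15, below body) off-centre, exclude scene: those with z between -.1 and -.02
m=(P[...,2]<-.02)&(P[...,2]>-.13)&(z.reshape(240,640)>0)
Y=P[...,1]
for a,b in((-.11,-.08),(-.08,-.05),(-.05,-.02),(-.02,.02),(.02,.05),(.05,.08),(.08,.11)):
    k=m&(Y>a)&(Y<b); 
    if k.any():
        q=P[k]; i=q[:,2].argmax(); print(a,b,k.sum(),q[i].round(3),np.percentile(q[:,2],95).round(3))
E
python3 - <<'E'
import sys; sys.path.insert(0,'.')
from h import *
K,T,D=load("/../s5".replace("/../","")) if 0 else (None,)*3
E
python3 - <<'E'
import os; os.chdir('.')
from h import *
K,T,D=load("s5")
v,u=np.mgrid[180:300,200:360]; z=D[180:300,200:360]
P=np.stack([(u-K[0,2])/K[0,0]*z,(v-K[1,2])/K[1,1]*z,z,np.ones_like(z)],-1)@T.T
c=np.array([.5350,.1980]);yaw=-.502
ex=np.array([np.cos(yaw),np.sin(yaw)]);ey=np.array([np.sin(yaw),-np.cos(yaw)])
X=(P[...,:2]-c)@ex;Y=(P[...,:2]-c)@ey;Z=P[...,2]
for a,b in((-.11,-.08),(-.08,-.05),(-.05,-.02),(-.02,.02),(.02,.05),(.05,.08),(.08,.11)):
    k=(Y>a)&(Y<b)&(abs(X)<.06)&(Z>.034)&(Z<.2)
    if k.any(): print(a,b,k.sum(),"min z",np.sort(Z[k])[:6].round(3),"x",X[k][Z[k].argmin()].round(3))
E
```

```text
300 [(284, np.int64(1), np.int64(-6)), (287, np.int64(-1), np.int64(-6)), (290, np.int64(10), np.int64(-33)), (293, np.int64(10), np.int64(-36)), (296, np.int64(11), np.int64(-41)), (299, np.int64(11), np.int64(-43)), (302, np.int64(11), np.int64(-46)), (305, np.int64(10), np.int64(-48)), (308, np.int64(10), np.int64(-51)), (311, np.int64(36), np.int64(-100))]
308 [(284, np.int64(1), np.int64(-5)), (287, np.int64(11), np.int64(-30)), (290, np.int64(11), np.int64(-35)), (293, np.int64(11), np.int64(-37)), (296, np.int64(11), np.int64(-40)), (299, np.int64(11), np.int64(-43)), (302, np.int64(11), np.int64(-45)), (305, np.int64(11), np.int64(-49)), (308, np.int64(11), np.int64(-51)), (311, np.int64(36), np.int64(-100))]
330 [(284, np.int64(-1), np.int64(-2)), (287, np.int64(-2), np.int64(-4)), (290, np.int64(11), np.int64(-33)), (293, np.int64(11), np.int64(-38)), (296, np.int64(11), np.int64(-41)), (299, np.int64(11), np.int64(-43)), (302, np.int64(11), np.int64(-46)), (305, np.int64(11), np.int64(-49)), (308, np.int64(10), np.int64(-50)), (311, np.int64(36), np.int64(-100))]
338 [(284
[... 495 characters left out ...]
98  1.   ] -0.105
-0.02 0.02 19690 [ 0.009 -0.001 -0.029  1.   ] -0.047
0.02 0.05 7297 [ 0.035  0.029 -0.099  1.   ] -0.105
0.05 0.08 8115 [-0.004  0.08  -0.095  1.   ] -0.099
0.08 0.11 1229 [ 0.007  0.08  -0.095  1.   ] -0.098
-0.11 -0.08 341 min z [0.116 0.116 0.117 0.118 0.118 0.119] x -0.036
-0.08 -0.05 526 min z [0.123 0.124 0.125 0.125 0.125 0.125] x -0.028
-0.05 -0.02 433 min z [0.112 0.117 0.118 0.119 0.119 0.119] x 0.0
-0.02 0.02 885 min z [0.046 0.047 0.048 0.048 0.049 0.05 ] x -0.008
0.02 0.05 385 min z [0.117 0.119 0.119 0.119 0.122 0.123] x -0.034
0.05 0.08 493 min z [0.112 0.116 0.119 0.119 0.12  0.12 ] x -0.033
0.08 0.11 251 min z [0.114 0.116 0.116 0.118 0.119 0.123] x -0.031
```

The whole gripper sits 29 mm behind the stated TCP: tips at tool z ≈ -0.029, body in proportion. So real tip height = reported z + 0.029. Backing off, then lowering by 29 mm.

jog_arm([
  [-1,[-0.035,0,0],[0,0,0]],
  [-1,[-0.067,0,0],[0,0,0]],
  [-1,[-0.067,0,0],[0,0,0]],
  [-1,[-0.067,0,0.008],[0,0,0]],
  [-1,[-0.067,0,0.016],[0,0,0]],
  [-1,[-0.067,0,0.022],[0,0,0]],
  [-1,[-0.067,0,0.026],[0,0,0]],
  [-1,[-0.067,0,0.028],[0,0,0]],
  [-1,[-0.067,0,0.028],[0,0,0]],
])

```text
time: 4.92
tool_pos: [0.4762, 0.2297, -0.0113]
tool_rot: [3.141, 0.001, -0.503]
contact_force: [-0.3, 0.8, 0.4]
opening: 0.0006
```

```bash
python3 - <<'E'
from cell import status, eyes
import cv2,numpy as np
s=status.observe(); print(s["time"],s["tool_pos"],s["tool_rot"],s["contact_force"])
c=eyes.read_camera("scene"); cv2.imwrite("pics/scene6.png",cv2.resize(c["img"][200:340,190:380,::-1],None,fx=4,fy=4))
E
```

```text
4.9167 [ 0.4762271   0.22969356 -0.01131283] [ 3.14059192e+00  8.48852137e-04 -5.03024524e-01] [-0.30467015  0.79189929  0.35273444]
```

View pics/scene6.png

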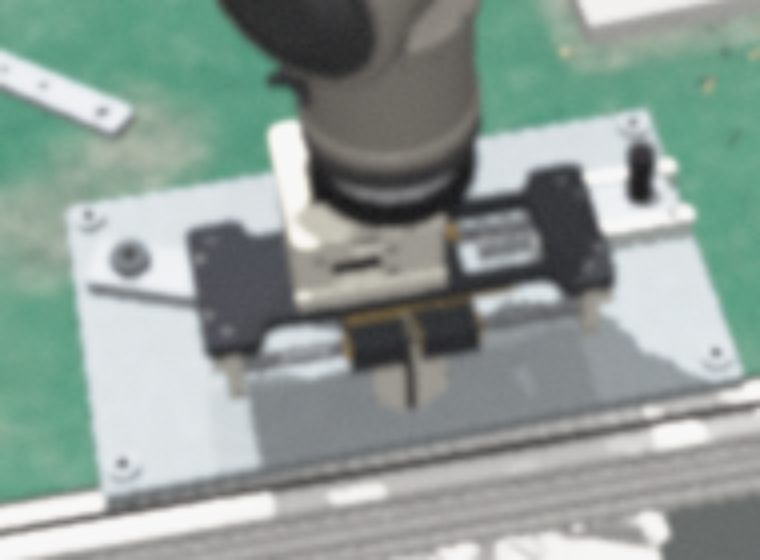

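jog_arm([
  [-1,[0.006,0,0],[0,0,0]],
  [-1,[0.012,0,0],[0,0,0]],
  [-1,[0.018,0,0],[0,0,0]],
  [-1,[0.022,0,0],[0,0,0]],
  [-1,[0.026,0,0],[0,0,0]],
  [-1,[0.03,0,0],[0,0,0]],
  [-1,[0.034,0,0],[0,0,0]],
  [-1,[0.038,0,0],[0,0,0]],
  [-1,[0.042,0,0],[0,0,0]],
  [-1,[0.046,0,0],[0,0,0]],
  [-1,[0.05,0,0],[0,0,0]],
])

```text
time: 5.88
tool_pos: [0.5203, 0.2059, -0.0105]
tool_rot: [3.141, 0.0, -0.502]
contact_force: [-1.6, -0.4, -0.1]
opening: 0.0004
```

```bash
cat > look.py <<'E'
import sys
from h import *
from cell import status,eyes
s=status.observe(); c=eyes.read_camera("wrist"); n=sys.argv[1]
np.savez(f"pics/{n}.npz",pos=s["tool_pos"],rot=s["tool_rot"],**c); cv2.imwrite(f"pics/{n}.png",c["img"][:,:,::-1])
th=-2.071;t=np.array([.628,.2855]);R=np.array([[np.cos(th),-np.sin(th)],[np.sin(th),np.cos(th)]])
print(s["time"],"tool jig mm",(R.T@(s["tool_pos"][:2]-t)*1e3).round(1),"z",s["tool_pos"][2].round(4),"F jig",(R.T@s["contact_force"][:2]).round(2),s["contact_force"][2].round(2))
E
python3 look.py w7
```

```text
5.8833 tool jig mm [121.5 -56.4] z -0.0105 F jig [ 1.09 -1.25] -0.14
```

View pics/w7.png

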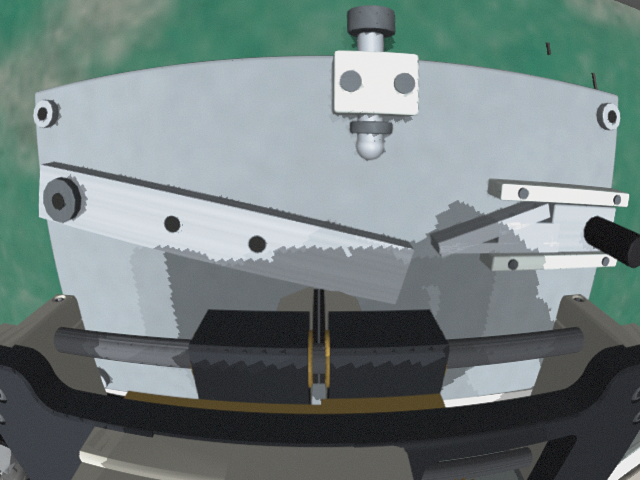

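The blank is now swinging: its tip is at about (412,250). Continuing to 8 mm before the expected stop, then creeping.

jog_arm([
  [-1,[0.003,0,0],[0,0,0]],
  [-1,[0.006,0,0],[0,0,0]],
  [-1,[0.009,0,0],[0,0,0]],
  [-1,[0.012,0,0],[0,0,0]],
  [-1,[0.015,0,0],[0,0,0]],
  [-1,[0.017,0,0],[0,0,0]],
  [-1,[0.019,0,0],[0,0,0]],
  [-1,[0.021,0,0],[0,0,0]],
  [-1,[0.021,0,0],[0,0,0]],
])

```text
time: 6.68
tool_pos: [0.539, 0.1958, -0.0104]
tool_rot: [-3.141, -0.001, -0.502]
contact_force: [-0.6, -0.0, 0.4]
opening: 0.0007
```

```bash
python3 look.py w8
```

```text
6.6833 tool jig mm [121.4 -35.1] z -0.0104 F jig [ 0.31 -0.55] 0.4
```

View pics/w8.png

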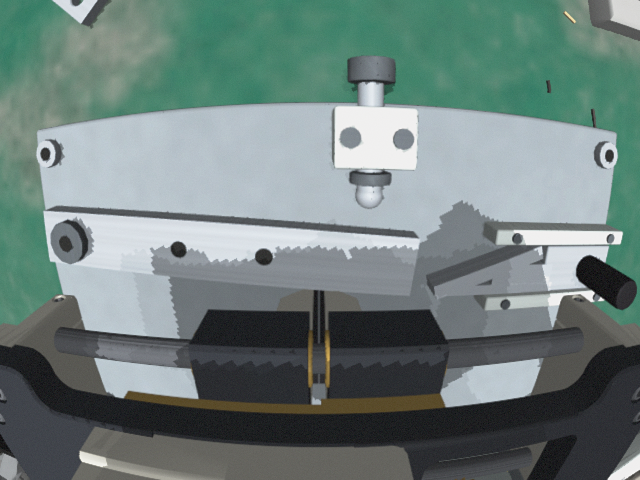

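jog_arm([
  [-1,[0.002,0,0],[0,0,0]],
  [-1,[0.004,0,0],[0,0,0]],
  [-1,[0.005,0,0],[0,0,0]],
  [-1,[0.006,0,0],[0,0,0]],
  [-1,[0.007,0,0],[0,0,0]],
])

```text
time: 7.15
tool_pos: [0.5445, 0.1925, -0.0105]
tool_rot: [3.141, 0.0, -0.502]
contact_force: [-2.7, -0.3, -0.4]
opening: 0.0002
```

jog_arm([
  [-1,[0.0005,0,0],[0,0,0]],
  [-1,[0.001,0,0],[0,0,0]],
  [-1,[0.001,0,0],[0,0,0]],
])

```text
time: 7.4
tool_pos: [0.5457, 0.1921, -0.0104]
tool_rot: [-3.141, -0.0, -0.502]
contact_force: [-1.7, -0.4, -1.0]
opening: -0.0001
```

jog_arm([
  [-1,[0.0005,0,0],[0,0,0]],
  [-1,[0.001,0,0],[0,0,0]],
  [-1,[0.001,0,0],[0,0,0]],
])

```text
time: 7.65
tool_pos: [0.5464, 0.1916, -0.0104]
tool_rot: [3.141, -0.0, -0.502]
contact_force: [-1.5, -0.5, 0.9]
opening: 0.0004
```

jog_arm([
  [-1,[0.0005,0,0],[0,0,0]],
  [-1,[0.001,0,0],[0,0,0]],
  [-1,[0.001,0,0],[0,0,0]],
])

```text
time: 7.9
tool_pos: [0.5472, 0.1911, -0.0104]
tool_rot: [3.141, -0.0, -0.502]
contact_force: [-1.6, -0.4, 0.5]
opening: 0.0006
```

jog_arm([
  [-1,[0.0005,0,0],[0,0,0]],
  [-1,[0.001,0,0],[0,0,0]],
  [-1,[0.001,0,0],[0,0,0]],
])

```text
time: 8.15
tool_pos: [0.5474, 0.191, -0.0105]
tool_rot: [3.141, 0.001, -0.502]
contact_force: [-4.3, 1.1, 1.6]
opening: 0.0005
```

```bash
python3 look.py w9; python3 -c "
import cv2
i=cv2.imread('pics/w9.png');cv2.imwrite('pics/w9c.png',cv2.resize(i[120:320,240:500],None,fx=3,fy=3))"
```

```text
8.15 tool jig mm [121.6 -25.4] z -0.0105 F jig [ 1.12 -4.34] 1.55
```

View pics/w9c.png

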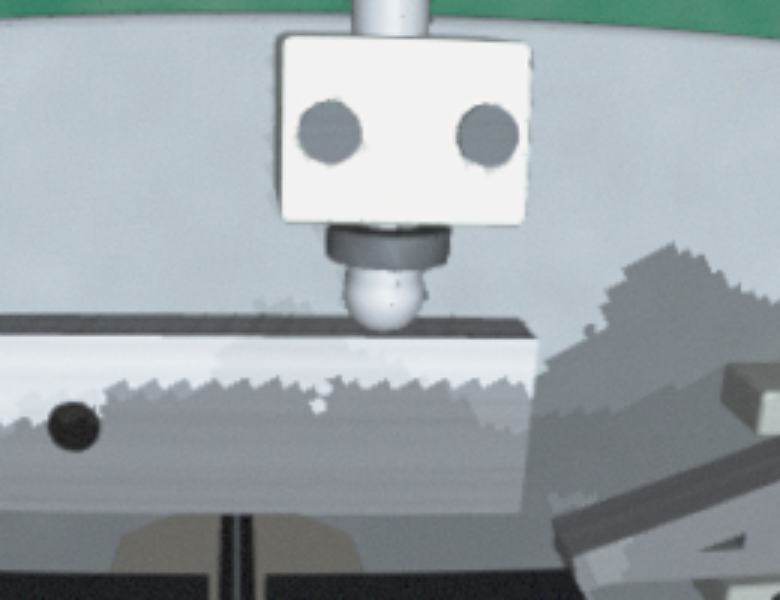

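In contact with the stop. Ramping the force slowly.

jog_arm([
  [-1,[0.0003,0,0],[0,0,0]],
  [-1,[0.0005,0,0],[0,0,0]],
  [-1,[0.0005,0,0],[0,0,0]],
])

```text
time: 8.45
tool_pos: [0.5475, 0.1909, -0.0105]
tool_rot: [3.141, 0.002, -0.502]
contact_force: [-5.6, 2.5, 3.4]
opening: 0.0005
```

jog_arm([
  [-1,[0.0003,0,0],[0,0,0]],
  [-1,[0.0005,0,0],[0,0,0]],
  [-1,[0.0005,0,0],[0,0,0]],
])

```text
time: 8.7
tool_pos: [0.5475, 0.1909, -0.0105]
tool_rot: [3.141, 0.003, -0.502]
contact_force: [-7.0, 3.6, 4.0]
opening: 0.0004
```

jog_arm([
  [-1,[0.0004,0,0],[0,0,0]],
  [-1,[0.0008,0,0],[0,0,0]],
  [-1,[0.001,0,0],[0,0,0]],
  [-1,[0.001,0,0],[0,0,0]],
])

```text
time: 9.03
tool_pos: [0.5476, 0.1908, -0.0105]
tool_rot: [3.14, 0.004, -0.502]
contact_force: [-8.9, 5.0, 5.8]
opening: 0.0002
```

jog_arm([
  [-1,[0.0004,0,0],[0,0,0]],
  [-1,[0.0008,0,0],[0,0,0]],
  [-1,[0.001,0,0],[0,0,0]],
  [-1,[0.001,0,0],[0,0,0]],
])

```text
time: 9.37
tool_pos: [0.5477, 0.1907, -0.0105]
tool_rot: [3.14, 0.005, -0.502]
contact_force: [-11.5, 5.9, 6.8]
opening: 0.0002
```

jog_arm([
  [-1,[0.0004,0,0],[0,0,0]],
  [-1,[0.0008,0,0],[0,0,0]],
  [-1,[0.001,0,0],[0,0,0]],
  [-1,[0.001,0,0],[0,0,0]],
  [-1,[0.001,0,0],[0,0,0]],
])

```text
time: 9.78
tool_pos: [0.5477, 0.1906, -0.0106]
tool_rot: [3.139, 0.007, -0.502]
contact_force: [-15.0, 8.8, 8.3]
opening: 0.0006
```

jog_arm([
  [-1,[0.0003,0,0],[0,0,0]],
  [-1,[0.0003,0,0],[0,0,0]],
  [-1,[0.0003,0,0],[0,0,0]],
  [-1,[0.0003,0,0],[0,0,0]],
  [-1,[0.0003,0,0],[0,0,0]],
  [-1,[0.0003,0,0],[0,0,0]],
  [-1,[0.0003,0,0],[0,0,0]],
  [-1,[0.0003,0,0],[0,0,0]],
  [-1,[0.0003,0,0],[0,0,0]],
  [-1,[0.0003,0,0],[0,0,0]],
  [-1,[0.0003,0,0],[0,0,0]],
  [-1,[0.0003,0,0],[0,0,0]],
])

```text
time: 10.78
tool_pos: [0.5477, 0.1906, -0.0106]
tool_rot: [3.139, 0.007, -0.502]
contact_force: [-15.3, 10.0, 8.9]
opening: 0.0007
```

```bash
python3 look.py w10; python3 -c "
import cv2
i=cv2.imread('pics/w10.png');cv2.imwrite('pics/w10c.png',cv2.resize(i[120:320,240:500],None,fx=3,fy=3))"
```

```text
10.7833 tool jig mm [121.8 -24.9] z -0.0106 F jig [ -1.43 -18.17] 8.87
```

View pics/w10c.png

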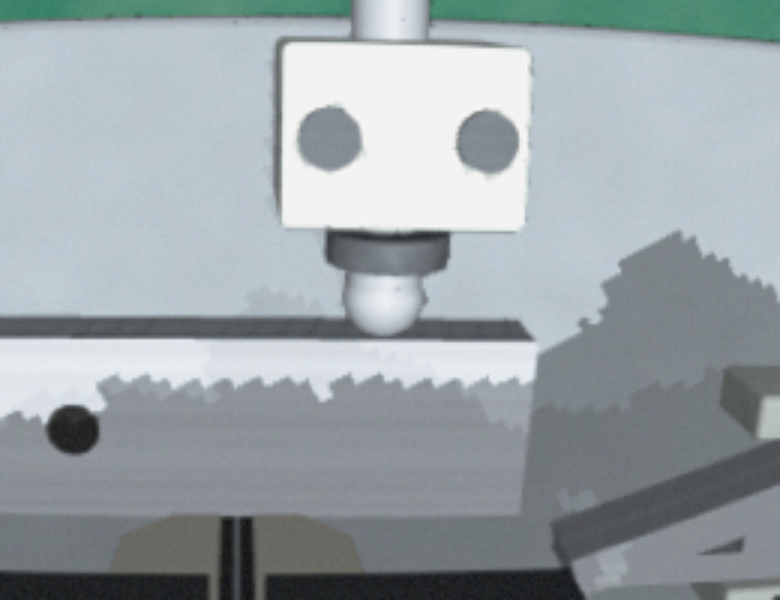

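Held for 1 s with 18 N at x≈122, which is about 15 N on the stop, and the wedge untouched. Retracting, and checking clearance around the knob.

jog_arm([
  [-1,[-0.002,0,0],[0,0,0]],
  [-1,[-0.005,0,0],[0,0,0]],
  [-1,[-0.012,0,0],[0,0,0]],
  [-1,[-0.03,0,0],[0,0,0]],
  [-1,[-0.04,0,-0.03],[0,0,0]],
  [-1,[-0.04,0,-0.07],[0,0,0]],
  [-1,[-0.04,0,-0.11],[0,0,0]],
  [-1,[-0.04,0,-0.13],[0,0,0]],
  [-1,[-0.04,0,-0.13],[0,0,0]],
])

```text
time: 11.58
tool_pos: [0.5207, 0.2088, 0.1254]
tool_rot: [-3.133, -0.01, -0.502]
contact_force: [-0.3, -0.6, -0.6]
opening: 0.0003
```

```bash
python3 look.py w11; python3 - <<'E'
from h import *
th=-2.071;t=np.array([.628,.2855]);R=np.array([[np.cos(th),-np.sin(th)],[np.sin(th),np.cos(th)]])
for n in("top0","scene0"):
    K,T,D=load(n); v,u=np.mgrid[0:480,0:640]
    P=np.stack([(u-K[0,2])/K[0,0]*D,(v-K[1,2])/K[1,1]*D,D,np.ones_like(D)],-1)@T.T
    J=(P[...,:2]-t)@R
    m=(D>0)&(P[...,2]>.07)&(P[...,2]<.5)&(J[...,0]>180)*0+((D>0)&(P[...,2]>.07)&(P[...,2]<.5)&(J[...,0]>.18)&(J[...,0]<.5)&(J[...,1]>-.25)&(J[...,1]<.3))
    m=m.astype(bool); print(n,m.sum())
    for a in np.arange(.18,.5,.04):
        k=m&(J[...,0]>=a)&(J[...,0]<a+.04)
        if k.any(): print(a.round(2),k.sum(),"y pct",np.percentile(J[...,1][k],[0,1,5,50]).round(3))
E
```

```text
11.5833 tool jig mm [118.7 -57.4] z 0.1254 F jig [0.68 0.04] -0.59
top0 7127
0.18 143 y pct [0.181 0.182 0.183 0.223]
0.22 170 y pct [0.183 0.184 0.221 0.234]
0.26 580 y pct [0.124 0.124 0.125 0.154]
0.3 436 y pct [0.127 0.128 0.129 0.228]
0.34 790 y pct [-0.25  -0.249 -0.246  0.209]
0.38 1612 y pct [-0.25  -0.249 -0.245 -0.211]
0.42 2156 y pct [-0.25  -0.249 -0.244 -0.204]
0.46 1240 y pct [-0.25  -0.245  0.118  0.209]
scene0 21987
0.18 1459 y pct [0.156 0.159 0.163 0.193]
0.22 1031 y pct [0.142 0.145 0.153 0.235]
0.26 3487 y pct [0.123 0.125 0.127 0.21 ]
0.3 2508 y pct [0.128 0.13  0.133 0.211]
0.34 3283 y pct [-0.25  -0.245  0.133  0.213]
0.38 3558 y pct [-0.25  -0.249 -0.245  0.213]
0.42 4129 y pct [-0.25  -0.249 -0.247 -0.198]
0.46 2532 y pct [-0.25  -0.249 -0.248  0.216]
```

View pics/w11.png

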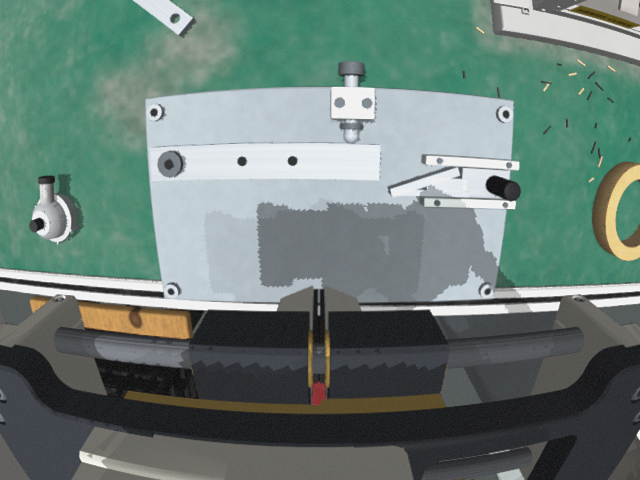

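The blank is resting on the nose, and the machine is clear of the body by more than 40 mm. Moving behind the knob, turned by -90°.

jog_arm([
  [-1,[0.01,0.04,0],[0,0,-0.125]],
  [-1,[0.02,0.08,0],[0,0,-0.25]],
  [-1,[0.03,0.12,0],[0,0,-0.375]],
  [-1,[0.041,0.15,0],[0,0,-0.5]],
  [-1,[0.041,0.181,0],[0,0,-0.625]],
  [-1,[0.041,0.181,0],[0,0,-0.75]],
  [-1,[0.041,0.181,0],[0,0,-0.875]],
  [-1,[0.041,0.181,0],[0,0,-1.0]],
  [-1,[0.041,0.181,0],[0,0,-1.125]],
  [-1,[0.041,0.181,0],[0,0,-1.25]],
  [-1,[0.041,0.181,0],[0,0,-1.375]],
  [-1,[0.041,0.181,0],[0,0,-1.5]],
])

```text
time: 12.63
tool_pos: [0.4651, 0.0293, 0.1182]
tool_rot: [-3.14, 0.001, 0.953]
contact_force: [-0.1, -0.7, -0.5]
opening: 0.0002
```

jog_arm([
  [-1,[0,0,0],[0,0,-0.071]],
  [-1,[0,0,0],[0,0,-0.071]],
  [-1,[0,0,0],[0,0,-0.071]],
])

```text
time: 12.88
tool_pos: [0.4652, 0.0294, 0.1186]
tool_rot: [-3.14, 0.001, 1.016]
contact_force: [-0.1, 0.3, -0.2]
opening: 0.0005
```

```bash
python3 look.py w12; python3 -c "
from cell import status;s=status.observe();print(s['tool_rot'],s['tool_pos'])"
```

```text
12.8833 tool jig mm [302.8 -20.1] z 0.1186 F jig [-0.23 -0.22] -0.25
[-3.14071062e+00  6.72636377e-04  1.01541799e+00] [0.46527646 0.02945063 0.11880228]
```

View pics/w12.png

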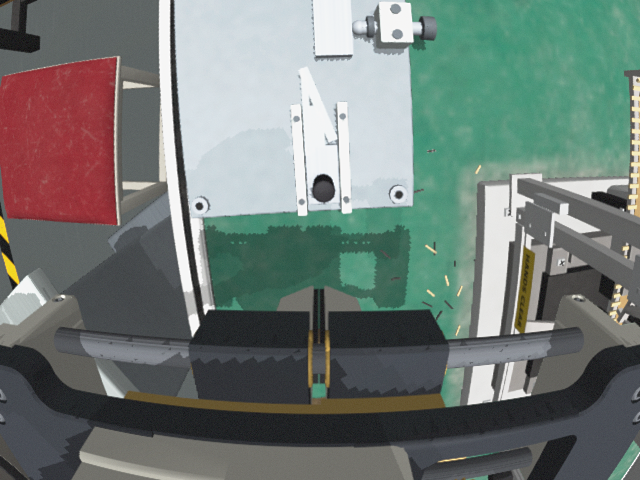

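```bash
python3 - <<'E'
from h import *
th=-2.071;t=np.array([.628,.2855]);R=np.array([[np.cos(th),-np.sin(th)],[np.sin(th),np.cos(th)]])
for p,z in[((323,188),.0625),((323,201),.0265),((315,5),.02),((353,55),.024),((315,55),.024)]:print(p,(R.T@(wray("w12",p,z)-t)*1e3).round(1))
E
```

```text
(323, 188) [261.3 -15.2]
(323, 201) [277.6 -15.7]
(315, 5) [124.1 -13.2]
(353, 55) [167.1  12.7]
(315, 55) [165.9 -15.5]
```

jog_arm([
  [-1,[0,0.004,0],[0,0,-0.054]],
  [-1,[0,0.004,0.03],[0,0,-0.054]],
  [-1,[0,0.004,0.06],[0,0,-0.054]],
  [-1,[0,0.004,0.085],[0,0,-0.054]],
  [-1,[0,0.004,0.1],[0,0,-0.054]],
  [-1,[0,0.004,0.109],[0,0,-0.054]],
  [-1,[0,0.004,0.109],[0,0,-0.054]],
])

```text
time: 13.52
tool_pos: [0.4677, 0.0275, 0.0088]
tool_rot: [-3.138, 0.002, 1.071]
contact_force: [0.2, -0.2, 0.9]
opening: 0.0006
```

```bash
python3 look.py w13; python3 -c "
from cell import status,eyes;s=status.observe();print(s['tool_rot'],s['tool_pos'])
import cv2
c=eyes.read_camera('scene');cv2.imwrite('pics/s13.png',cv2.resize(c['img'][180:360,190:430,::-1],None,fx=3.2,fy=3.2))"
```

```text
13.5167 tool jig mm [303.3 -16.9] z 0.0088 F jig [0.08 0.32] 0.92
[-3.14023664e+00  6.98288580e-04  1.07112899e+00] [0.46865109 0.02743245 0.01006668]
```

View pics/w13.png

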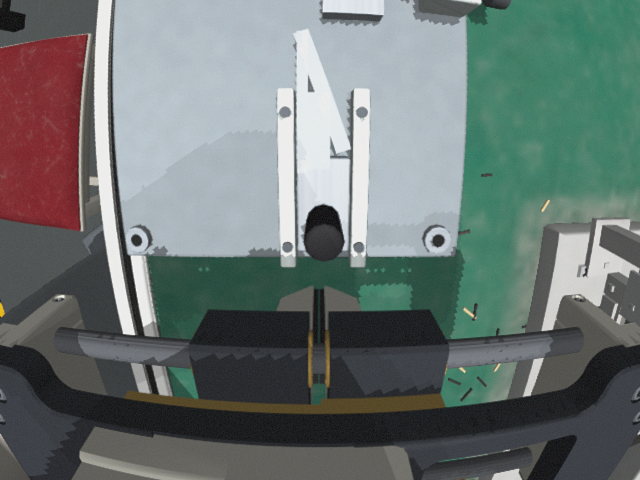

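View pics/s13.png

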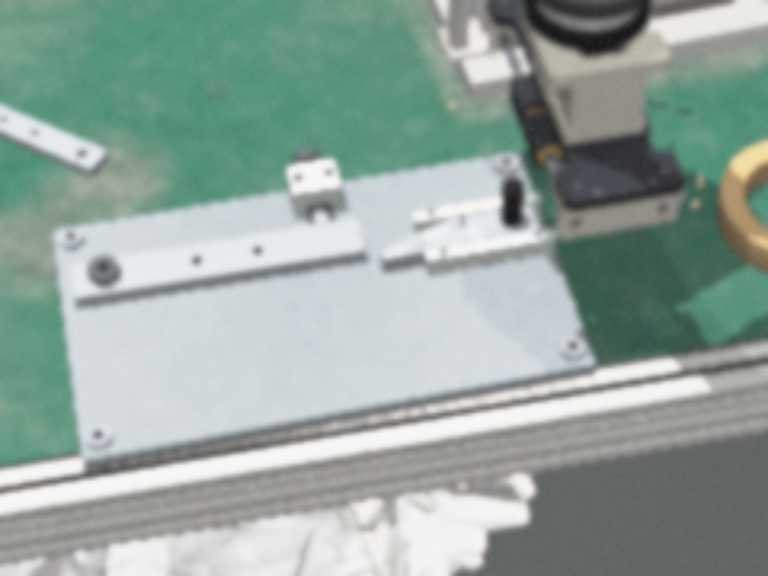

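Aligned behind the knob. Contact is expected after about 20 mm and the jam after about 50 mm.

jog_arm([
  [-1,[0.006,0,0],[0,0,0]],
  [-1,[0.012,0,0],[0,0,0]],
  [-1,[0.016,0,0],[0,0,0]],
  [-1,[0.019,0,0],[0,0,0]],
  [-1,[0.022,0,0],[0,0,0]],
  [-1,[0.025,0,0],[0,0,0]],
  [-1,[0.028,0,0],[0,0,0]],
  [-1,[0.031,0,0],[0,0,0]],
  [-1,[0.034,0,0],[0,0,0]],
  [-1,[0.036,0,0],[0,0,0]],
  [-1,[0.037,0,0],[0,0,0]],
  [-1,[0.037,0,0],[0,0,0]],
])

```text
time: 14.62
tool_pos: [0.4869, 0.0601, 0.0106]
tool_rot: [3.141, -0.0, 1.072]
contact_force: [-0.1, -1.5, 0.3]
opening: 0.0004
```

```bash
python3 look.py w14
```

```text
14.6167 tool jig mm [265.5 -15.7] z 0.0106 F jig [1.38 0.62] 0.27
```

View pics/w14.png

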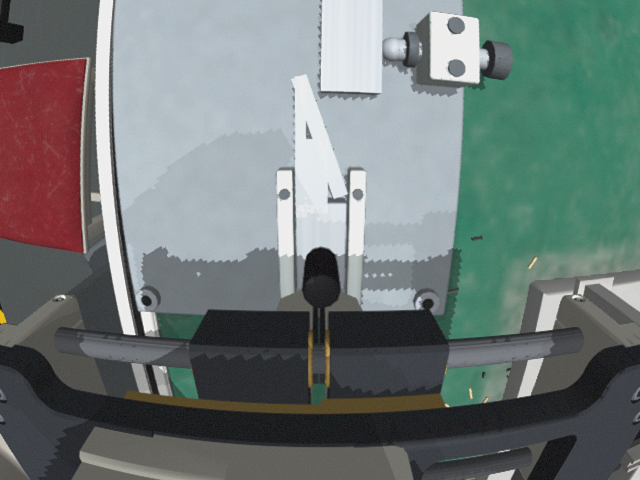

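jog_arm([
  [-1,[0.002,0,0],[0,0,0]],
  [-1,[0.004,0,0],[0,0,0]],
  [-1,[0.005,0,0],[0,0,0]],
  [-1,[0.006,0,0],[0,0,0]],
  [-1,[0.007,0,0],[0,0,0]],
  [-1,[0.008,0,0],[0,0,0]],
])

```text
time: 15.17
tool_pos: [0.4904, 0.067, 0.0105]
tool_rot: [-3.141, 0.0, 1.072]
contact_force: [-0.5, -2.1, -0.4]
opening: 0.0006
```

jog_arm([
  [-1,[0.0007,0,0],[0,0,0]],
  [-1,[0.0014,0,0],[0,0,0]],
  [-1,[0.002,0,0],[0,0,0]],
])

```text
time: 15.42
tool_pos: [0.4914, 0.0688, 0.0105]
tool_rot: [-3.141, 0.0, 1.072]
contact_force: [-1.4, -1.4, -0.2]
opening: 0.0004
```

jog_arm([
  [-1,[0.0007,0,0],[0,0,0]],
  [-1,[0.0014,0,0],[0,0,0]],
  [-1,[0.002,0,0],[0,0,0]],
])

```text
time: 15.67
tool_pos: [0.4923, 0.0705, 0.0105]
tool_rot: [-3.141, 0.0, 1.072]
contact_force: [-1.1, -1.6, -0.5]
opening: 0.0002
```

jog_arm([
  [-1,[0.0007,0,0],[0,0,0]],
  [-1,[0.0014,0,0],[0,0,0]],
  [-1,[0.0014,0,0],[0,0,0]],
])

```text
time: 15.92
tool_pos: [0.4929, 0.0715, 0.0105]
tool_rot: [-3.141, 0.001, 1.072]
contact_force: [-2.9, -3.3, 0.2]
opening: 0.0002
```

```bash
python3 look.py w15
```

```text
15.9167 tool jig mm [252.6 -16. ] z 0.0105 F jig [ 4.31 -0.91] 0.16
```

View pics/w15.png

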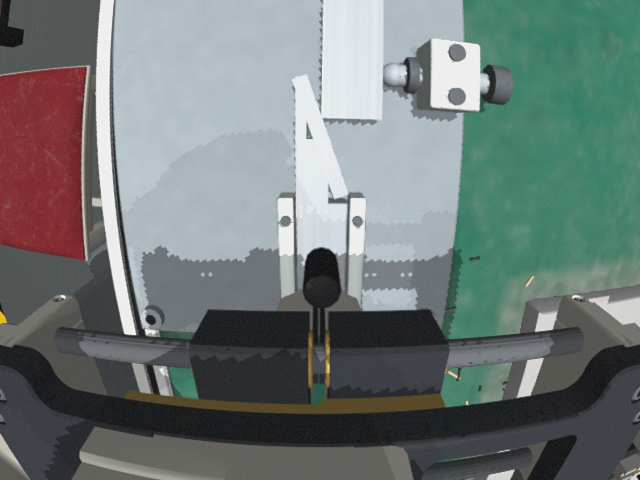

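The wedge face has reached the blank's corner, near (322,120). Ramping to about 10 N.

jog_arm([
  [-1,[0.0004,0,0],[0,0,0]],
  [-1,[0.0008,0,0],[0,0,0]],
  [-1,[0.0008,0,0],[0,0,0]],
  [-1,[0.0008,0,0],[0,0,0]],
])

```text
time: 16.3
tool_pos: [0.4931, 0.072, 0.0105]
tool_rot: [-3.141, 0.001, 1.072]
contact_force: [-3.0, -5.4, 0.5]
opening: -0.0003
```

jog_arm([
  [-1,[0.0004,0,0],[0,0,0]],
  [-1,[0.0008,0,0],[0,0,0]],
  [-1,[0.0008,0,0],[0,0,0]],
  [-1,[0.0008,0,0],[0,0,0]],
])

```text
time: 16.63
tool_pos: [0.4933, 0.0724, 0.0105]
tool_rot: [-3.141, 0.001, 1.072]
contact_force: [-3.9, -6.4, -0.1]
opening: 0.0009
```

jog_arm([
  [-1,[0.0004,0,0],[0,0,0]],
  [-1,[0.0008,0,0],[0,0,0]],
  [-1,[0.0008,0,0],[0,0,0]],
  [-1,[0.0008,0,0],[0,0,0]],
])

```text
time: 16.97
tool_pos: [0.4935, 0.0728, 0.0105]
tool_rot: [-3.141, 0.002, 1.072]
contact_force: [-3.9, -9.2, 1.9]
opening: 0.0006
```

jog_arm([
  [-1,[0.0004,0,0],[0,0,0]],
  [-1,[0.0006,0,0],[0,0,0]],
  [-1,[0.0006,0,0],[0,0,0]],
  [-1,[0.0006,0,0],[0,0,0]],
  [-1,[0.0006,0,0],[0,0,0]],
  [-1,[0.0006,0,0],[0,0,0]],
])

```text
time: 17.47
tool_pos: [0.4936, 0.0731, 0.0105]
tool_rot: [-3.141, 0.003, 1.072]
contact_force: [-5.0, -9.7, 1.7]
opening: 0.0006
```

That is about 10.9 N, which should be tight. Backing off and checking that it stays.

jog_arm([
  [-1,[-0.002,0,0],[0,0,0]],
  [-1,[-0.006,0,0],[0,0,0]],
  [-1,[-0.015,0,0],[0,0,0]],
  [-1,[-0.03,0,0],[0,0,0]],
  [-1,[-0.045,0,-0.02],[0,0,0]],
  [-1,[-0.05,0,-0.06],[0,0,0]],
  [-1,[-0.05,0,-0.1],[0,0,0]],
  [-1,[-0.05,0,-0.12],[0,0,0]],
  [-1,[-0.05,0,-0.12],[0,0,0]],
  [-1,[-0.05,0,-0.12],[0,0,0]],
])

```text
time: 18.3
tool_pos: [0.4714, 0.0302, 0.1318]
tool_rot: [3.138, -0.002, 1.072]
contact_force: [-0.3, -0.3, -0.2]
opening: 0.0002
```

```bash
python3 look.py w16; python3 - <<'E'
from cell import eyes
import cv2
c=eyes.read_camera('scene');cv2.imwrite('pics/s16.png',cv2.resize(c['img'][180:360,190:430,::-1],None,fx=3.2,fy=3.2))
i=cv2.imread('pics/w16.png');cv2.imwrite('pics/w16c.png',cv2.resize(i[0:230,220:460],None,fx=2.5,fy=2.5))
E
```

```text
18.3 tool jig mm [299.1 -14.9] z 0.1318 F jig [ 0.41 -0.15] -0.22
```

View pics/w16c.png

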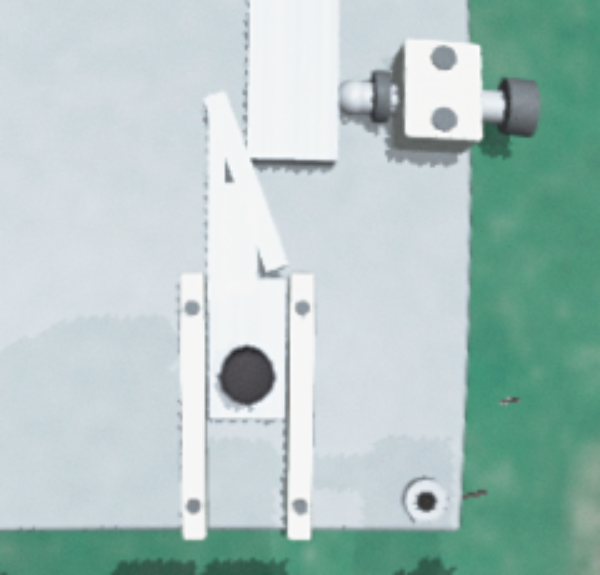

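View pics/s16.png

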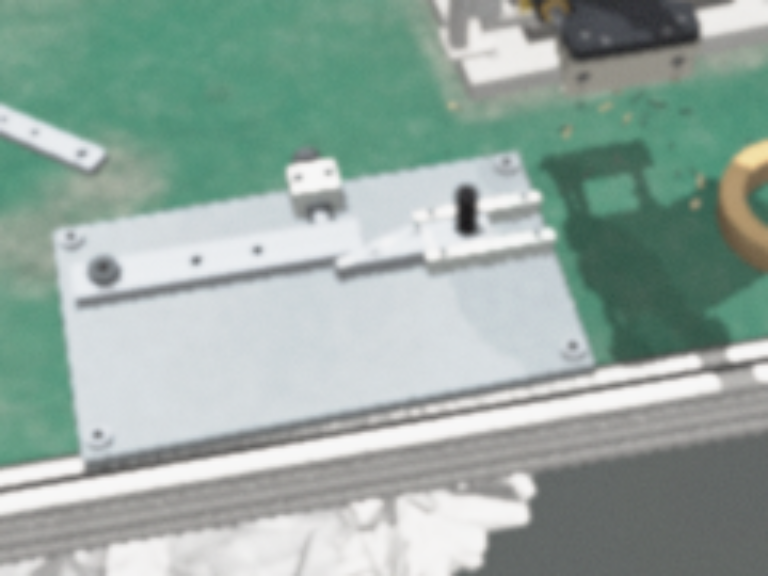

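```bash
python3 - <<'E'
from cell import job,status
print(status.observe()["contact_force"]); print(job.hand_in())
E
```

```text
[ 0.1098157   0.47918282 -0.21828574]
the job is handed in; nothing more can be done
None
```

The blank is against the stop screw with the wedge jammed behind it, and I handed the job in at about 18 s.

- **Pressing home:** I pushed at about jig x = 122 mm and held about 18 N at the wrist for 1 s. By lever arm that is roughly 15 N on the stop. That figure is worked out, not measured at the stop. The wedge was still withdrawn at that point.
- **Wedge:** I pushed the knob in about 31 mm until it jammed, ending at about 10.9 N.
- **Last pictures:** After backing off, they show the blank on the stop nose, the wedge face against the corner of its tip, and the robot touching nothing (residual force about 0.5 N). The clamping force after release could not be measured.
- **Bystanders:** The arm passed over the bench well above the tape roll and caliper and never went near the housing. I did not measure their positions again at the end.
- **What disagreed:** The first push passed over the blank without touching it. Both cameras showed that the real fingertips end about 29 mm short of the reported TCP. I lowered by that amount and repeated the push, and nothing had been moved by the miss.

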